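# Free the seized filler cap of a hydraulic power pack

### The job

The round filler cap on the hydraulic power pack's tank has seized: grip it, break it loose with a short hard twist anticlockwise, then spin it off, letting it climb its thread without pulling up, pressing down or wrenching sideways hard on it. Lift it off and set it down in the open parts tray the way up it came, not dropped, then let go; leave the tools and other loose things around it where they lie.

Things in the scene. Friction and masses are not known exactly. Their poses are not given: they have to be found in the camera images.
- cap: Filler cap: round plain steel screw cap with a finely ribbed rim, 56 mm in diameter, 35 mm high, 0.25 kg, upright on the filler neck at the bare end of the power pack's top. Origin: centre of its underside; z up along the screw axis. The upper 10 mm is solid, 56 mm across; below it a skirt 25 mm deep, 55 mm across. Screwed home, its underside is 2.7 mm above the neck's flange.
- cap_grip (a point): On the cap's axis, 30 mm above its underside: the height of the solid band the fingers bear on. Seized: breaking it loose takes some 0.4 to 0.8 N m anticlockwise seen from above; a light grip slips. Within the first 20 to 40 degrees the torque falls away and then it turns freely. At the start the cap's x axis points as the power pack's.
- neck: The filler neck. Origin: centre of the top face of the flange (66 mm across) at its foot, 142 mm above the bench; z up along the screw axis. Its tube with thread, 46 mm across, stands 28 mm above the flange. The nearest side of the motor is 125 mm from the axis and its top 110 mm (terminal box 133 mm) higher than the flange.
- neck_top (a point): Centre of the neck's mouth, 28 mm above the flange. Coarse right-hand thread with a little play: the turning cap climbs by itself and is free after some 130 to 160 degrees, then lifts straight off; clear of the neck once its underside is 35 mm above the flange. Pulling, pressing or side-loading cap against neck with over 30 N in all damages the thread: feel with a gentle pull if it is free.
- powerpack: Hydraulic power pack, fixed: grey tank 240 mm (x) by 300 mm (y), 138 mm high with its lid; on it, along the +y half, a finned horizontal motor with terminal box, a valve block and a gauge; the filler neck is at x = -45 mm, y = -100 mm. Origin: centre of its underside on the bench; x points away from the robot at yaw 0, z up. Highest part 292 mm.
- tray: Open parts tray of plain sheet steel, fixed to the bench, outside 220 mm (x) by 170 mm (y), walls 3 mm thick and 35 mm high, floor 3 mm thick. Origin: centre of its underside on the bench; z up. A small brass hose coupling stands in the corner at about x = +76 mm, y = +55 mm; the middle is empty.
- console: Joystick console: grey box 170 by 150 mm, 50 mm high, with a stick rising to 150 mm above the bench. Origin: centre of its underside. It and the tray stand on opposite sides of the power pack, either way round.
- coupling: Brass hose coupling standing in the tray's corner, 24 mm in diameter, 28 mm high; origin centre of its underside. To be left alone.
- earmuffs: Ear defenders lying on the bench, about 160 by 190 mm, 74 mm high; origin between the cups on the bench. To be left alone.
- screwdriver: Screwdriver lying in front of the power pack; to be left alone.
- wrench: Open-ended wrench lying in front of the power pack; to be left alone.
- tape_measure: Tape measure, 72 by 40 mm, 66 mm high, origin centre of its underside; to be left alone.
- oil_bottle: White oil bottle, 80 mm in diameter, 200 mm high, origin centre of its underside; to be left alone.
There are look-alikes about, which are no part of the job. There is more than one size of the cap; the one meant has the size given above.

How it is judged (in metres and radians):
On the way, in this order (a step that is already met when the one before it is completed fails the run):
1. the cap is broken loose: turned by 20 degrees on its neck (angle between the x axis of cap and the x axis of powerpack, either way round above 0.35 rad and z of cap in the frame of neck below 0.007 m and horizontal distance between cap and neck below 0.006 m).
2. the cap is spun up its thread: 6 mm higher than home, upright and still on the neck (z of cap in the frame of neck between 0.009 and 0.02 m and angle between cap's own z axis and vertical below 0.2 rad and horizontal distance between cap and neck below 0.006 m).
3. the cap is lifted clear of the neck (z of cap in the frame of neck above 0.035 m), for 0.1 s.
4. the cap is brought down in the tray, its underside less than 15 mm above the floor, still in the fingers (z of cap in the frame of tray below 0.018 m and x of cap in the frame of tray between -0.085 and 0.085 m and y of cap in the frame of tray between -0.06 and 0.06 m and contact force between the fingers and cap above 2 N), for 0.04 s.
At the end, for the whole second after the job is handed in: The cap stands at rest on the floor of the parts tray, upright as it came off the neck (within 6 degrees), flat on the floor within 3 mm, wholly inside the walls (z of cap in the frame of tray between 0 and 0.006 m and x of cap in the frame of tray between -0.085 and 0.085 m and y of cap in the frame of tray between -0.06 and 0.06 m and angle between cap's own z axis and vertical below 0.1 rad and linear speed of cap below 0.02 m/s); the robot touches nothing.
It fails at once if the thread is loaded with more than 30 N (pulled, pressed or wrenched sideways) (contact force between cap and neck above 30 N).
It fails at once if one of the other things on the bench (tools, ear defenders, bottle, tape measure, coupling) is shoved more than 25 mm from its place (distance of any of earmuffs, screwdriver, wrench, tape_measure, coupling, oil_bottle from where it was at the start of the episode above 0.025 m).
It also fails if it takes over 72 s, if anything falls off the work surface, if the arm or the gripper's body presses on something with over 40 N, if the wrist force passes 120 N, or if a joint passes its speed limit or range.

### The arm

A 6-joint arm with a two-finger parallel gripper is mounted at the origin on the work surface. World frame = base frame: x ahead of the robot, y to its left, z up, the work surface at z = 0. Lengths are in mm, angles in degrees, forces in N, time in s.
With the tool pointing down it reaches from about 300 to 850 mm from the base axis. Payload 4.2 kg.
Tool frame: the origin (TCP) lies at the centre of the arm's flange, where the gripper is bolted on; the fingertips stand 191 mm ahead of it and the grasp point (between the pads) lies 172 mm ahead of it; z points along the fingers, x is the direction in which the jaws open and shut, and the axes are right-handed (so a half turn about z gives the same grasp; the last joint's range is limited). The gripper opens to 91 mm and grips with 3 to 60 N. Pads are 32 mm wide; open, the fingers measure 118 mm over their backs; the gripper's body (76 mm by 178 mm) begins 60 mm behind the grasp point.
Start: joints at [-68.812, 18.312, 89.639, -0, 72.044, -1.146], TCP at [218.5, -531.865, 404.776] pointing down, gripper open.
Joint ranges: [-177.97, 177.97], [-48.28, 115.42], [12.27, 149.76], [-77.06, 257.06], [2.81, 150.46], [-146.56, 146.56]. Speed limits (degrees/s): [147.25, 147.25, 180, 180, 180, 180].

### API

Orientations are given as [roll, pitch, yaw] about the fixed x, y, z axes, in that order (R = Rz(yaw) Ry(pitch) Rx(roll)).
In Python, from workcell import telemetry, imaging, env gives the robot as it stands. The module is installed in compiled form; this text tells all that it offers.
- The arm moves only by the tool jog_arm, never from a script. Its argument "series" is a list of rows, each a list of 3 entries, a list of its own where there are three numbers: the shift along the world's x, y, z in mm, then the turn, a rotation vector about the world's x, y, z in rad, then the opening, from 0 (shut) to 1 (fully open). In form: [[[x, y, z], [ax, ay, az], jaw], ...]. A call has exactly 5 rows; each row is the pose to reach, as a shift and turn from the pose measured when the call began; what a row does not reach only later rows make up. A row lasts 1/12 s, in which the tool goes at most 41.7 mm and 7.16 degrees, less where a joint would pass 70% of its speed; a pose out of reach is approached as far as the arm can. A call with a gripper value outside its range is refused whole. The fingers move at their own pace and stop on an object; "squeeze" is the grip in N (left out, the last holds). Time passes only in rows, so rows that repeat a pose let the fingers close, or fill a call up. It gives the time, the measured TCP pose, the force and the opening at its end, in the units of the state.
- telemetry.state(): the state, without advancing time (a new reading comes with each control period).
- imaging.grab_frame(name): name is "scene" or "top" or "wrist"; returns a dict with "pixels" (400x640x3 uint8, red, green, blue), "fov_y" (degrees; the focal length in pixels is half the picture's height over the tangent of half this angle, whatever the lens; pixels are square), "cx", "cy" (the principal point, pixels), "R" (3x3) and "t" (3): a world point X has camera coordinates R X + t; the wrist camera has in their place "T_tool_cam" (4x4, takes a point from camera to tool coordinates, whose origin is the TCP and whose axes are the tool frame's). Camera axes: x right, y down, z forward; pixel columns grow to the right and rows downward; lengths in mm; the calibration is good to about 2 mm. A picture is of the moment at which its call begins: read the wrist's pose just before it. There is no depth.
- env.job_done(): hands the job in, once; it reports no verdict.
The state is a dict: "time_s": time; "qpos": joint angles; "qvel": joint speeds; "effort": joint torques, N m; "ee_pos": TCP position; "ee_rot": TCP orientation; "force": force on the tool from outside, world axes, zero at the start; "torque": the same for the moment, N m; "gripper_width": finger opening in mm.
Only numpy, scipy, OpenCV 4.12 (cv2) and the standard library are available. Lean on these libraries where they do the work, as an engineer would, in place of code of your own. Each camera call takes 0.05 s, during which the arm holds its last target.

## Working session

There is one attempt and no reset: what is moved stays moved. The work goes in short steps, Python scripts to look and compute and a tool call to move; the robot and the scene stay as the last step left them, time stands still between calls to the robot, and variables do not carry over. Pictures are saved under pics/ and viewed, and the job is handed in when it is done.

Besides the shell and the picture viewer there is one more tool, called after ">>>" as name(argument=value, ...), one argument or row to a line, values as JSON. jog_arm: Moves the arm, as the interface text tells. Its arguments: {"type":"object","properties":{"series":{"type":"array"},"squeeze":{"type":"number"}},"required":["series"]}

```bash
mkdir -p pics
python3 - <<'E'
from workcell import telemetry, imaging
import cv2,pickle
print(telemetry.state())
for n in ["scene","top","wrist"]:
    f=imaging.grab_frame(n); pickle.dump(f,open(n+".pkl","wb"))
    cv2.imwrite(f"pics/{n}0.png",f["pixels"][:,:,::-1])
    print(n,{k:v for k,v in f.items() if k!="pixels"})
E
```

```text
{'time_s': 0.0, 'qpos': array([-6.88106799e+01,  1.83529161e+01,  8.97048454e+01,  1.29454830e-03,
        7.20428526e+01, -1.14625595e+00]), 'qvel': array([-0.08820345,  0.01354704, -0.03032646, -0.01311048, -0.04102673,
        0.07912907]), 'effort': array([ 1.84903278e-03, -4.12458444e+01, -2.31972063e+01,  7.29459221e-02,
        4.57600015e-02, -1.42280037e-04]), 'ee_pos': array([ 218.46354974, -531.71935655,  403.91776803]), 'ee_rot': array([-1.79996757e+02,  1.00569348e-01, -6.76648213e+01]), 'force': array([ 0.41859175,  0.24573813, -0.58283031]), 'torque': array([ 0.00838034, -0.02502373,  0.07213066]), 'gripper_width': 90.82598593077661}
scene {'fov_y': 42.6930598538962, 'cx': 313.2914249218216, 'cy': 188.91422575887938, 'R': array([[-0.37214047,  0.92805036, -0.01529721],
       [ 0.69184872,  0.26636348, -0.67111537],
       [-0.61875424, -0.26033254, -0.74119509]]), 't': array([ 179.81070419, -279.84219219, 1843.63425025])}
top {'fov_y': 47.573092571013675, 'cx': 320.691245465919, 'cy': 199.82685029545775, 'R': array([[-0.02040156, -0.99956092, -0.02148799],
       [-0.99527582,  0.02234521, -0.09448144],
       [ 0.09492011,  0.01945891, -0.99529469]]), 't': array([  44.81673737,  560.45769042, 1159.29942466])}
wrist {'fov_y': 69.14947154419085, 'cx': 318.0256744911128, 'cy': 203.46879649122712, 'T_tool_cam': array([[ 9.99999912e-01, -7.46314175e-05, -4.13564201e-04,
         8.29027202e-01],
       [ 1.82905813e-04,  9.63298910e-01,  2.68430955e-01,
        -7.71361279e+01],
       [ 3.78352562e-04, -2.68431006e-01,  9.63298838e-01,
         1.92794009e+01],
       [ 0.00000000e+00,  0.00000000e+00,  0.00000000e+00,
         1.00000000e+00]])}
```

View pics/scene0.png

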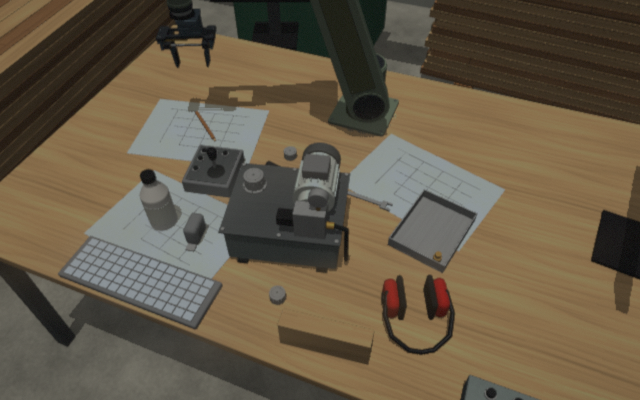

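View pics/top0.png

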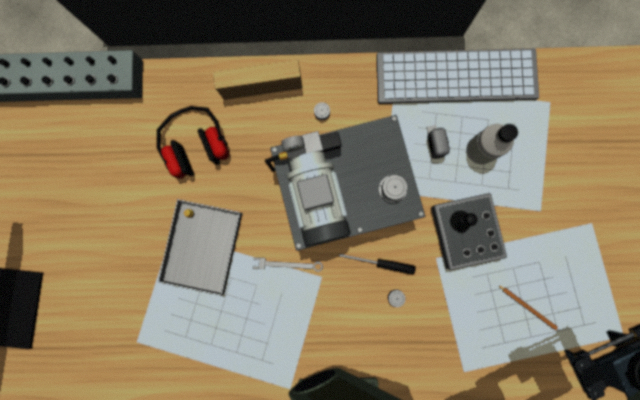

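View pics/wrist0.png

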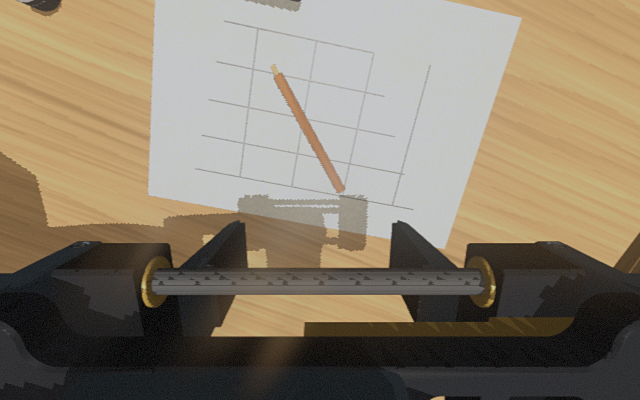

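The top view shows the cap on the tank at about (393,187). The tray is on the left with the coupling at (189,212), and the console is on the right. Look-alike caps lie on the bench at (322,110) and (397,298). Next I'll zoom in.

Run:
```python
import cv2
a=cv2.imread("pics/top0.png");
cv2.imwrite("pics/topA.png",cv2.resize(a[100:260,250:440],None,fx=4,fy=4,interpolation=cv2.INTER_CUBIC)[:600,:])
cv2.imwrite("pics/topB.png",cv2.resize(a[190:305,150:260],None,fx=5,fy=5,interpolation=cv2.INTER_CUBIC))
b=cv2.imread("pics/scene0.png")
cv2.imwrite("pics/scA.png",cv2.resize(b[140:275,215:360],None,fx=4,fy=4,interpolation=cv2.INTER_CUBIC))
```

```text
(no output)
```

View pics/topA.png

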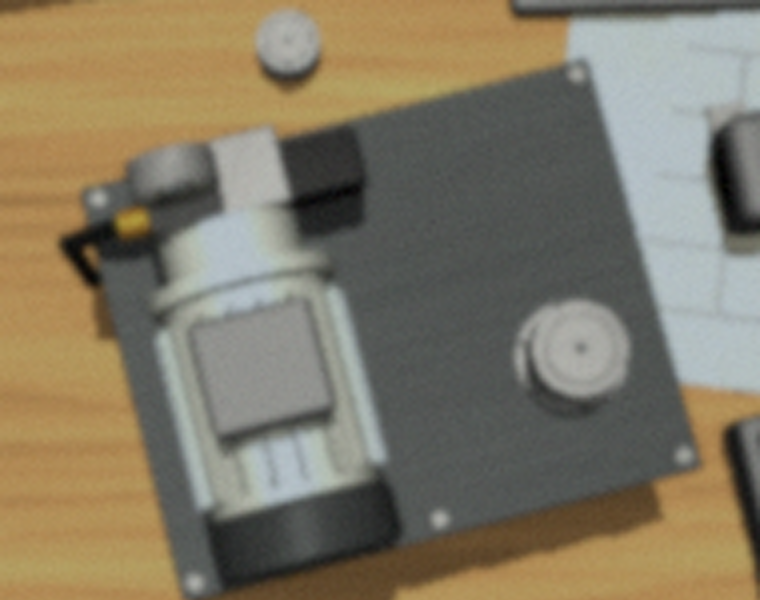

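View pics/topB.png

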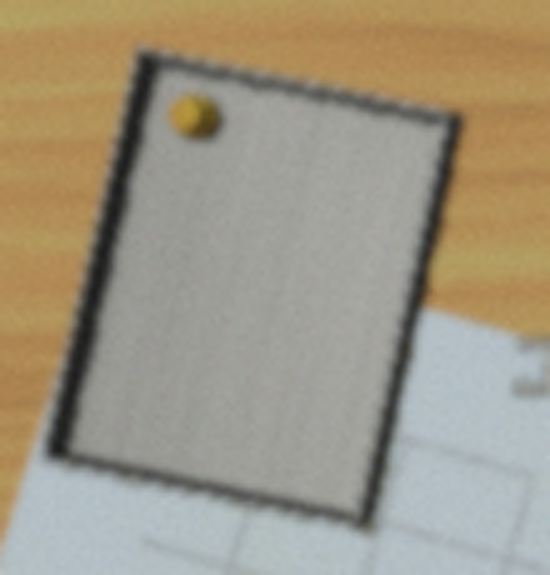

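View pics/scA.png

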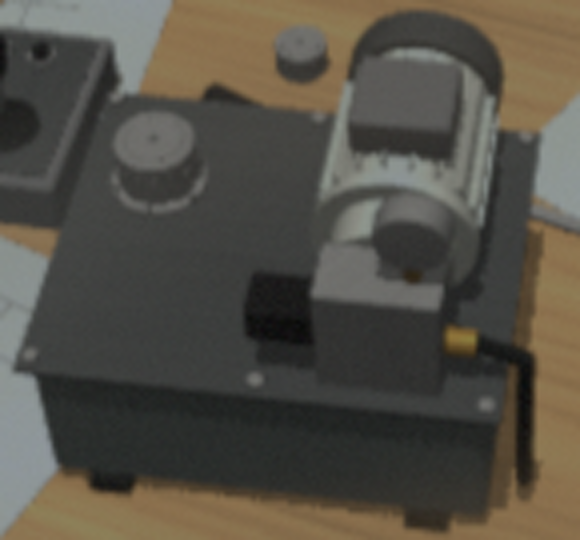

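```bash
cat > h.py <<'E'
import numpy as np,pickle,cv2
def ray(f,u,v,z,R=None,t=None):
    R=f["R"];t=f["t"];h=f["pixels"].shape[0];F=h/2/np.tan(np.radians(f["fov_y"]/2))
    d=R.T@np.array([(u-f["cx"])/F,(v-f["cy"])/F,1]);c=-R.T@t
    return c+d*(z-c[2])/d[2]
def proj(f,X):
    p=f["R"]@np.asarray(X,float)+f["t"];h=f["pixels"].shape[0];F=h/2/np.tan(np.radians(f["fov_y"]/2))
    return f["cx"]+F*p[0]/p[2],f["cy"]+F*p[1]/p[2]
def wr(f,st):
    from scipy.spatial.transform import Rotation as Ro
    T=np.eye(4);T[:3,:3]=Ro.from_euler('xyz',st["ee_rot"],degrees=True).as_matrix();T[:3,3]=st["ee_pos"]
    C=np.linalg.inv(T@f["T_tool_cam"]);f=dict(f);f["R"]=C[:3,:3];f["t"]=C[:3,3];return f
E
python3 - <<'E'
from h import *
T=pickle.load(open("top.pkl","rb"));S=pickle.load(open("scene.pkl","rb"))
zu=lambda U,s,o:(U+.5)/s-.5+o
print("cap top",ray(T,zu(580,4,250),zu(349,4,100),179.7),"scene",ray(S,zu(154,4,215),zu(139,4,140),179.7))
L=[(584,60),(699,464),(190,599),(84,190)]
P=[ray(T,zu(a,4,250),zu(b,4,100),138)[:2] for a,b in L]
for i in range(4):
    d=P[(i+1)%4]-P[i];print(P[i],np.linalg.norm(d),np.degrees(np.arctan2(d[1],d[0])))
print("center",np.mean(P,0))
L=[(140,52),(460,117),(368,522),(52,455)]
P=[ray(T,zu(a,5,150),zu(b,5,190),35)[:2] for a,b in L]
for i in range(4):
    d=P[(i+1)%4]-P[i];print(P[i],np.linalg.norm(d),np.degrees(np.arctan2(d[1],d[0])))
print("tray",np.mean(P,0))
print("coupling",ray(T,zu(190,5,150),zu(115,5,190),28))
E
```

```text
cap top [ 572.53914638 -138.95420978  179.7       ] scene [ 574.31062795 -136.67310813  179.7       ]
[ 752.28152642 -153.63066606] 251.2421696540873 -166.51948978584278
[ 507.96126116 -212.19888095] 309.2154728225097 103.61812900584775
[435.1565893   88.32347826] 252.53457870526913 13.72483988504985
[680.48038414 148.23966246] 310.2919581226769 -76.62056950072007
center [593.96994025 -32.31660157]
[568.47287021 406.76116754] 172.01338078539692 -102.6665087548561
[530.75447527 238.93409627] 212.09624003199312 166.90519422697636
[324.17347756 286.98725869] 167.4878745726129 77.26680263402528
[361.0897137  450.35610406] 211.91576650163913 -11.871546807726848
tray [446.12263419 345.75965664]
coupling [535.39651927 382.41413666  28.        ]
```

>>> jog_arm(
  series=[
    [[24, 26, 8], [0, 0, -0.03], 1],
    [[48, 52, 16], [0, 0, -0.06], 1],
    [[72, 78, 24], [0, 0, -0.09], 1],
    [[96, 105, 32], [0, 0, -0.12], 1],
    [[120, 132, 40], [0, 0, -0.15], 1],
  ],
)

```text
time_s: 0.57
ee_pos: [339.2, -398.4, 444.2]
ee_rot: [180.0, 0.1, -76.4]
force: [0.4, 0.1, 0.2]
gripper_width: 91.4
```

>>> jog_arm(
  series=[
    [[24, 26, 0], [0, 0, -0.03], 1],
    [[48, 52, 0], [0, 0, -0.06], 1],
    [[72, 78, 0], [0, 0, -0.09], 1],
    [[96, 105, 0], [0, 0, -0.12], 1],
    [[120, 132, 0], [0, 0, -0.15], 1],
  ],
)

```text
time_s: 0.98
ee_pos: [460.0, -264.9, 444.0]
ee_rot: [180.0, 0.1, -85.1]
force: [0.1, -0.9, 0.1]
gripper_width: 91.2
```

>>> jog_arm(
  series=[
    [[25, 28, 0], [0, 0, -0.03], 1],
    [[50, 56, 0], [0, 0, -0.06], 1],
    [[75, 84, 0], [0, 0, -0.1], 1],
    [[100, 112, 0], [0, 0, -0.13], 1],
    [[113, 126, 0], [0, 0, -0.15], 1],
  ],
)

```text
time_s: 1.4
ee_pos: [575.0, -135.8, 443.5]
ee_rot: [180.0, 0.2, -93.6]
force: [-0.2, -0.2, 0.1]
gripper_width: 91.1
```

```bash
cat > w.py <<'E'
import sys
from h import *
from workcell import telemetry, imaging
s=telemetry.state(); f=imaging.grab_frame("wrist"); f=wr(f,s)
pickle.dump((f,s),open(sys.argv[1]+".pkl","wb"));cv2.imwrite(f"pics/{sys.argv[1]}.png",f["pixels"][:,:,::-1])
print(s)
E
python3 w.py w1
```

```text
{'time_s': 1.4, 'qpos': array([-14.45205211,  18.5861834 ,  83.63438817,   0.20882763,
        77.82828605,  79.08544042]), 'qvel': array([ 17.81944205,   9.60002643, -13.6754516 ,  -2.41834779,
         5.45199101,  30.94827211]), 'effort': array([ -0.38789989, -43.4632051 , -23.56486559,   0.25680162,
        -0.10214012,  -0.21870199]), 'ee_pos': array([ 575.0247302 , -135.78945897,  443.47607879]), 'ee_rot': array([179.99059351,   0.20966944, -93.5816265 ]), 'force': array([-0.22528753, -0.18087192,  0.09315506]), 'torque': array([0.0284148 , 0.07333382, 0.01573338]), 'gripper_width': 91.13538511152949}
```

View pics/w1.png

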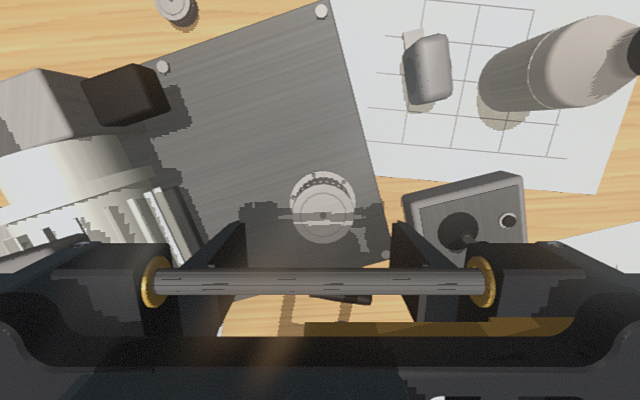

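The cap's top is centred between the jaws at about (323,214). I'll settle the arm, then measure precisely.

```bash
python3 w.py w2
python3 - <<'E'
import cv2
a=cv2.imread("pics/w2.png")
cv2.imwrite("pics/w2z.png",cv2.resize(a[160:270,270:380],None,fx=5,fy=5,interpolation=cv2.INTER_CUBIC))
E
```

```text
{'time_s': 1.45, 'qpos': array([-14.3352439 ,  18.67353133,  83.54997064,   0.30660116,
        77.77539279,  79.1119766 ]), 'qvel': array([-3.43725954, -1.43831398,  2.82219088, -2.47947026,  0.66620416,
       -6.8437832 ]), 'effort': array([ -2.43853725, -45.31530261, -22.75485277,  -0.56646489,
         0.55321388,   0.23489001]), 'ee_pos': array([ 576.30548758, -134.62448946,  443.16830471]), 'ee_rot': array([-179.94247988,    0.2940792 ,  -93.51199128]), 'force': array([2.36037685, 1.87944777, 0.16216221]), 'torque': array([ 0.08469474, -0.14949729, -0.014274  ]), 'gripper_width': 91.27290391686397}
```

View pics/w2z.png

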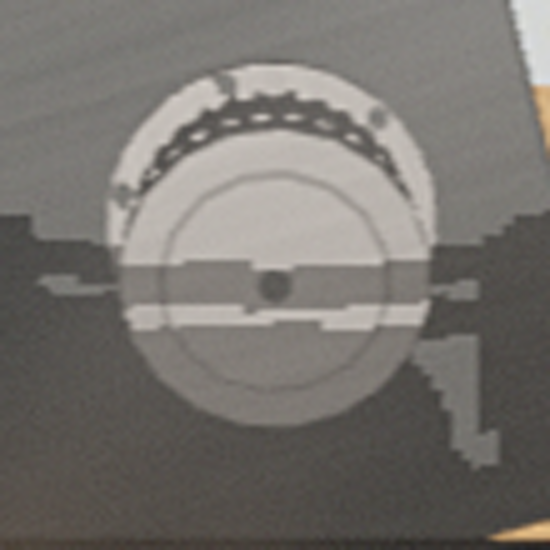

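```bash
python3 - <<'E'
from h import *
from scipy.optimize import least_squares
f,s=pickle.load(open("w2.pkl","rb"))
zu=lambda U,o:(U+.5)/5-.5+o
print("dot",ray(f,zu(274.5,270),zu(285.5,160),179.7), "tcp",s["ee_pos"])
def ext(c,z,r):
    a=np.linspace(0,2*np.pi,180);q=np.array([proj(f,[c[0]+r*np.cos(t),c[1]+r*np.sin(t),z]) for t in a]);return np.array([q[:,0].min(),q[:,0].max(),q[:,1].min(),q[:,1].max()])
m=np.array([zu(120,270),zu(432,270),zu(130,160),zu(427,160)])
r=least_squares(lambda p:ext(p[:2],179.7,p[2])-m,[573,-138,28]);print(r.x,r.fun)
m=np.array([zu(106,270),zu(437,270),zu(62,160)])
r=least_squares(lambda p:ext(p[:2],142,33)[:3]-m,[573,-138]);print("flange",r.x,r.fun)
E
sleep 0
```

```text
dot [ 573.43380995 -138.88062753  179.7       ] tcp [ 576.30548758 -134.62448946  443.16830471]
[ 573.92603242 -139.15447515   27.57256329] [ 0.00412954 -0.00412706 -0.0042141   0.0044636 ]
flange [ 574.1058629  -138.90011872] [ 0.38822533 -0.38710331 -0.02287965]
```

>>> jog_arm(
  series=[
    [[0, 0, 0], [0, 0, 0], 1],
    [[0, 0, 0], [0, 0, 0], 1],
    [[0, 0, 0], [0, 0, 0], 1],
    [[0, 0, 0], [0, 0, 0], 1],
    [[0, 0, 0], [0, 0, 0], 1],
  ],
)

```text
time_s: 1.92
ee_pos: [574.2, -137.3, 443.4]
ee_rot: [179.9, 0.2, -93.5]
force: [0.1, 0.7, -0.2]
gripper_width: 91.4
```

```bash
python3 w.py w3
python3 - <<'E'
import cv2
a=cv2.imread("pics/w3.png")
cv2.imwrite("pics/w3z.png",cv2.resize(a[160:270,270:380],None,fx=5,fy=5,interpolation=cv2.INTER_CUBIC))
E
```

```text
{'time_s': 1.9167, 'qpos': array([-14.60185419,  18.55207785,  83.69866657,   0.15151268,
        77.83018557,  78.87461171]), 'qvel': array([ 0.293541  ,  0.02264526, -0.17314678,  0.05447669,  0.09610977,
        0.00082849]), 'effort': array([ 8.10601143e-02, -4.22494698e+01, -2.40718621e+01,  6.36626570e-02,
       -6.18305826e-02, -2.19034169e-03]), 'ee_pos': array([ 574.17273338, -137.3098392 ,  443.3761178 ]), 'ee_rot': array([ 1.79949120e+02,  1.60903974e-01, -9.35085823e+01]), 'force': array([ 0.13429165,  0.70910944, -0.22730513]), 'torque': array([-0.00366492,  0.03328367, -0.01821557]), 'gripper_width': 91.40597774321675}
```

View pics/w3z.png

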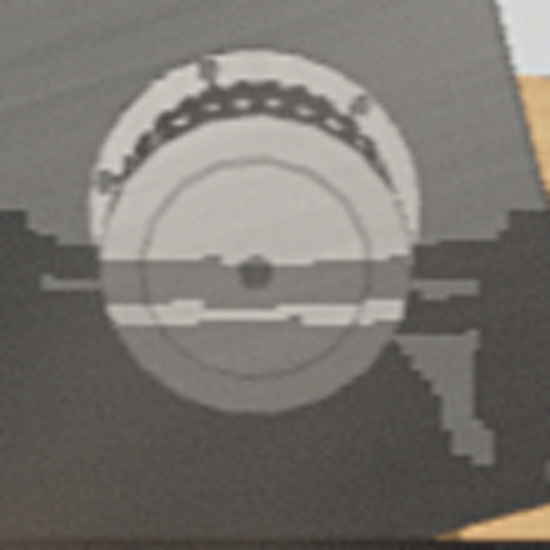

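Run:
```python
from h import *
from scipy.optimize import least_squares
f,s=pickle.load(open("w3.pkl","rb"))
zu=lambda U,o:(U+.5)/5-.5+o
print("dot",ray(f,zu(256,270),zu(271,160),179.7))
def ext(c,z,r):
    a=np.linspace(0,2*np.pi,180);q=np.array([proj(f,[c[0]+r*np.cos(t),c[1]+r*np.sin(t),z]) for t in a]);return np.array([q[:,0].min(),q[:,0].max(),q[:,1].min(),q[:,1].max()])
m=np.array([zu(101,270),zu(413,270),zu(115,160),zu(413,160)])
r=least_squares(lambda p:ext(p[:2],179.7,p[2])-m,[573,-138,28]);print(r.x,r.fun)
from scipy.spatial.transform import Rotation as Ro
print(Ro.from_euler('xyz',s["ee_rot"],degrees=True).as_matrix()@[0,0,172]+s["ee_pos"])
```

```text
dot [ 573.57649783 -139.03673744  179.7       ]
[ 574.06343766 -139.23233626   27.53737666] [-0.01229951  0.01229816  0.01252351 -0.01327063]
[ 574.04983954 -136.81836966  271.37686386]
```

>>> jog_arm(
  series=[
    [[-0.5, -2.3, -25], [0, 0, 0], 1],
    [[-0.5, -2.3, -50], [0, 0, 0], 1],
    [[-0.5, -2.3, -75], [0, 0, 0], 1],
    [[-0.5, -2.3, -90], [0, 0, 0], 1],
    [[-0.5, -2.3, -96.5], [0, 0, 0], 1],
  ],
)

```text
time_s: 2.38
ee_pos: [572.9, -139.7, 344.3]
ee_rot: [179.7, 0.2, -93.5]
force: [-0.1, -1.1, -0.4]
gripper_width: 90.9
```

>>> jog_arm(
  series=[
    [[0, 0, 0], [0, 0, 0], 1],
    [[0, 0, 0], [0, 0, 0], 0.8],
    [[0, 0, 0], [0, 0, 0], 0.75],
    [[0, 0, 0], [0, 0, 0], 0.7],
    [[0, 0, 0], [0, 0, 0], 0.68],
  ],
  squeeze=4,
)

```text
time_s: 2.8
ee_pos: [573.1, -139.8, 345.5]
ee_rot: [179.8, 0.2, -93.5]
force: [0.1, 0.1, 1.0]
gripper_width: 67.5
```

```bash
python3 w.py w4
```

```text
{'time_s': 2.8, 'qpos': array([-14.86320533,  22.09775569,  92.77478618,   0.16429927,
        65.34219241,  78.60673548]), 'qvel': array([-0.01206428,  0.20121479,  0.32120098,  0.00405415,  0.03187378,
       -0.02731511]), 'effort': array([-3.09821719e-02, -4.34847164e+01, -2.20181412e+01,  5.43076673e-02,
       -5.08254720e-02, -2.25105518e-04]), 'ee_pos': array([ 573.12001541, -139.81271459,  345.51463229]), 'ee_rot': array([179.81885453,   0.18855921, -93.53906405]), 'force': array([0.06922265, 0.07129222, 1.04836037]), 'torque': array([ 0.01027405,  0.07231933, -0.01653856]), 'gripper_width': 67.49541131117417}
```

View pics/w4.png

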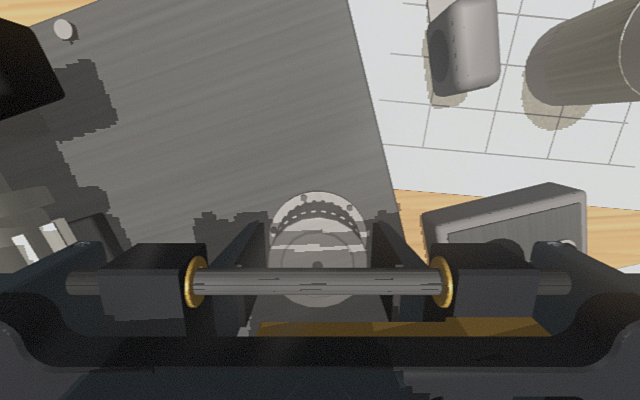

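```bash
cat > fix.py <<'E'
from h import *
import sys
from workcell import telemetry
from scipy.spatial.transform import Rotation as Ro
s=telemetry.state();R=Ro.from_euler('xyz',s["ee_rot"],degrees=True);y=s["ee_rot"][2]
W=Ro.from_euler('xyz',[180,0,y],degrees=True)
print("yaw",y,"rotvec",(W*R.inv()).as_rotvec().round(4),"grasp",(R.apply([0,0,172])+s["ee_pos"]).round(2),"tcp",s["ee_pos"].round(2),"F",s["force"].round(2),"M",s["torque"].round(3),"w",round(s["gripper_width"],2),"q6",s["qpos"][5].round(1),"t",s["time_s"])
E
python3 fix.py; python3 -c "
from h import *
f,s=pickle.load(open('w4.pkl','rb'));print(ray(f,318,264.5,179.7))"
```

```text
yaw -93.53835884912394 rotvec [-0.0036 -0.0034 -0.    ] grasp [ 572.44 -139.15  173.27] tcp [ 573.03 -139.77  345.27] F [-0.22 -0.57 -0.36] M [ 0.01   0.023 -0.002] w 63.47 q6 78.6 t 2.85
[ 573.83735582 -139.36384201  179.7       ]
```

>>> jog_arm(
  series=[
    [[0.7, 0.5, 1.4], [-0.0036, -0.0034, 0], 0.7],
    [[0.7, 0.5, 1.4], [-0.0036, -0.0034, 0], 0.7],
    [[0.7, 0.5, 1.4], [-0.0036, -0.0034, 0], 0.6],
    [[0.7, 0.5, 1.4], [-0.0036, -0.0034, 0], 0.5],
    [[0.7, 0.5, 1.4], [-0.0036, -0.0034, 0], 0.5],
  ],
  squeeze=5,
)

```text
time_s: 3.27
ee_pos: [573.8, -139.1, 346.9]
ee_rot: [-180.0, 0.0, -93.5]
force: [0.5, 0.3, 1.4]
gripper_width: 56.0
```

```bash
python3 fix.py
```

```text
yaw -93.54224381785762 rotvec [-0.0003  0.0004  0.    ] grasp [ 573.87 -139.08  174.93] tcp [ 573.8  -139.13  346.93] F [0.49 0.32 1.37] M [ 0.156 -0.007 -0.065] w 55.97 q6 78.8 t 3.2667
```

The jaws hold 56 mm with almost no side load. I'll squeeze hard now.

>>> jog_arm(
  series=[
    [[0, 0, -0.1], [0, 0, 0], 0.3],
    [[0, 0, -0.1], [0, 0, 0], 0.3],
    [[0, 0, -0.1], [0, 0, 0], 0.3],
    [[0, 0, -0.1], [0, 0, 0], 0.3],
    [[0, 0, -0.1], [0, 0, 0], 0.3],
  ],
  squeeze=55,
)

```text
time_s: 3.68
ee_pos: [573.8, -139.1, 346.9]
ee_rot: [-180.0, 0.0, -93.5]
force: [-0.4, 0.3, 1.6]
gripper_width: 55.2
```

```bash
python3 fix.py
```

```text
yaw -93.54159604631644 rotvec [-0.0003  0.0005  0.    ] grasp [ 573.89 -139.07  174.93] tcp [ 573.8  -139.12  346.93] F [-0.38  0.27  1.57] M [ 0.049  0.14  -0.08 ] w 55.21 q6 78.8 t 3.6833
```

>>> jog_arm(
  series=[
    [[0, 0, 0], [0, 0, 0.1], 0.3],
    [[0, 0, 0.2], [0, 0, 0.2], 0.3],
    [[0, 0, 0.4], [0, 0, 0.3], 0.3],
    [[0, 0, 0.6], [0, 0, 0.4], 0.3],
    [[0, 0, 0.8], [0, 0, 0.45], 0.3],
  ],
)

```text
time_s: 4.1
ee_pos: [573.7, -138.8, 348.1]
ee_rot: [-179.9, 0.1, -67.7]
force: [-0.9, 1.3, 3.6]
gripper_width: 54.7
```

```bash
python3 fix.py
```

```text
yaw -67.69806116231806 rotvec [-0.0025  0.0005  0.    ] grasp [ 573.79 -138.39  176.1 ] tcp [ 573.69 -138.82  348.1 ] F [-0.9   1.26  3.59] M [ 0.438  0.212 -0.88 ] w 54.74 q6 52.9 t 4.1
```

>>> jog_arm(
  series=[
    [[0, 0, 0.3], [0, 0, 0.1], 0.3],
    [[0, 0, 0.6], [0, 0, 0.2], 0.3],
    [[0, -0.1, 0.8], [-0.001, 0, 0.3], 0.3],
    [[0, -0.2, 1.1], [-0.002, 0, 0.4], 0.3],
    [[0, -0.2, 1.2], [-0.002, 0, 0.45], 0.3],
  ],
)

```text
time_s: 4.52
ee_pos: [573.7, -138.8, 349.6]
ee_rot: [-179.9, 0.0, -41.7]
force: [-0.6, 2.0, 4.0]
gripper_width: 54.8
```

```bash
python3 fix.py;python3 w.py w5
```

```text
yaw -41.706002610133154 rotvec [-0.0014  0.0003  0.    ] grasp [ 573.79 -138.52  177.64] tcp [ 573.74 -138.77  349.64] F [-0.56  2.02  3.98] M [ 0.28   0.056 -0.071] w 54.82 q6 26.9 t 4.5167
{'time_s': 4.5167, 'qpos': array([-1.47337902e+01,  2.18945820e+01,  9.24591982e+01,  9.18976372e-02,
        6.56518948e+01,  2.69343478e+01]), 'qvel': array([  0.03528411,  -0.13087179,  -0.08427704,   0.13005464,
         0.25352194, -30.92644993]), 'effort': array([ -0.83635479, -41.65718436, -21.42357588,  -0.45143975,
        -0.33418299,   0.0532885 ]), 'ee_pos': array([ 573.74277418, -138.77042948,  349.6367554 ]), 'ee_rot': array([-1.79927944e+02,  4.30067704e-02, -4.17060026e+01]), 'force': array([-0.55558612,  2.02263147,  3.97716356]), 'torque': array([ 0.27995678,  0.05619689, -0.07116229]), 'gripper_width': 54.81923147087315}
```

View pics/w5.png

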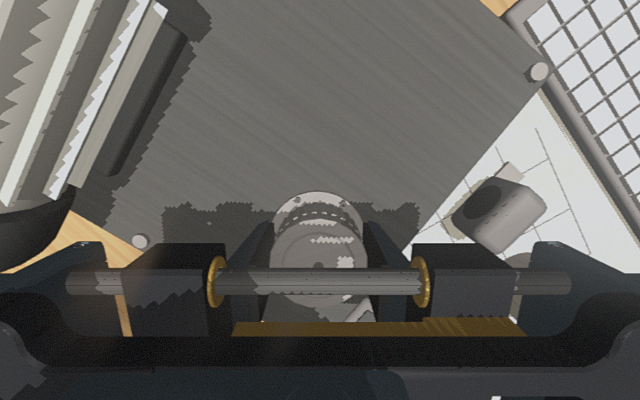

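The torque fell from 0.88 to 0.07 N m, so the cap is loose and climbing about 1.5 mm per 26°. I'll ease the grip and keep turning.

>>> jog_arm(
  series=[
    [[0, -0.1, 0.4], [0, 0, 0.1], 0.3],
    [[0, -0.2, 0.8], [0, 0, 0.2], 0.3],
    [[0, -0.2, 1.2], [0, 0, 0.3], 0.3],
    [[0, -0.2, 1.6], [-0.001, 0, 0.4], 0.3],
    [[0, -0.2, 1.9], [-0.001, 0, 0.48], 0.3],
  ],
  squeeze=20,
)

```text
time_s: 4.98
ee_pos: [573.5, -138.7, 351.2]
ee_rot: [-179.9, 0.1, -14.0]
force: [-1.2, 1.1, 1.4]
gripper_width: 55.4
```

```bash
python3 fix.py
```

```text
yaw -14.004446553988688 rotvec [-0.0014 -0.0013  0.    ] grasp [ 573.27 -138.47  179.22] tcp [ 573.49 -138.72  351.22] F [-1.22  1.09  1.45] M [ 0.352  0.14  -0.065] w 55.36 q6 -0.8 t 4.9833
```

>>> jog_arm(
  series=[
    [[0.1, -0.1, 0.4], [0, 0, 0.1], 0.3],
    [[0.1, -0.2, 0.8], [0, 0, 0.2], 0.3],
    [[0.1, -0.2, 1.1], [0, 0, 0.3], 0.3],
    [[0.1, -0.2, 1.5], [-0.001, -0.001, 0.4], 0.3],
    [[0.1, -0.2, 1.7], [-0.001, -0.001, 0.48], 0.3],
  ],
)

```text
time_s: 5.4
ee_pos: [573.2, -138.6, 352.7]
ee_rot: [-179.9, 0.1, 13.7]
force: [-2.6, 2.3, 1.3]
gripper_width: 55.4
```

```bash
python3 fix.py
```

```text
yaw 13.674988669370613 rotvec [-0.0011 -0.0023  0.    ] grasp [ 572.84 -138.41  180.68] tcp [ 573.24 -138.59  352.67] F [-2.62  2.34  1.29] M [ 0.409  0.245 -0.115] w 55.42 q6 -28.4 t 5.4
```

>>> jog_arm(
  series=[
    [[0.1, -0.1, 0.4], [0, 0, 0.1], 0.3],
    [[0.1, -0.2, 0.8], [0, 0, 0.2], 0.3],
    [[0.1, -0.2, 1.1], [0, 0, 0.3], 0.3],
    [[0.1, -0.2, 1.5], [-0.001, -0.001, 0.4], 0.3],
    [[0.1, -0.2, 1.7], [-0.001, -0.001, 0.48], 0.3],
  ],
)

```text
time_s: 5.82
ee_pos: [572.9, -138.6, 354.2]
ee_rot: [-179.9, 0.1, 41.4]
force: [-1.1, 1.3, 2.6]
gripper_width: 55.4
```

```bash
python3 fix.py
```

```text
yaw 41.35452407465318 rotvec [ 0.0001 -0.003   0.    ] grasp [ 572.43 -138.63  182.17] tcp [ 572.95 -138.61  354.17] F [-1.13  1.28  2.57] M [ 0.229  0.142 -0.1  ] w 55.43 q6 -56.0 t 5.8167
```

>>> jog_arm(
  series=[
    [[0.2, -0.1, 0.4], [0, 0, 0.1], 0.3],
    [[0.3, -0.1, 0.8], [0, -0.001, 0.2], 0.3],
    [[0.4, -0.2, 1.1], [0, -0.002, 0.3], 0.3],
    [[0.5, -0.2, 1.5], [0, -0.002, 0.4], 0.3],
    [[0.5, -0.2, 1.7], [0, -0.002, 0.48], 0.3],
  ],
)

```text
time_s: 6.23
ee_pos: [572.9, -138.8, 355.7]
ee_rot: [-179.9, 0.1, 69.0]
force: [-1.9, 1.2, 2.4]
gripper_width: 55.6
```

```bash
python3 fix.py
```

```text
yaw 69.0347895328708 rotvec [ 0.0006 -0.0029  0.    ] grasp [ 572.42 -138.9   183.66] tcp [ 572.93 -138.79  355.66] F [-1.94  1.19  2.42] M [ 0.208  0.295 -0.094] w 55.57 q6 -83.7 t 6.2333
```

>>> jog_arm(
  series=[
    [[0.2, 0, 0.4], [0, 0, 0.1], 0.3],
    [[0.3, 0, 0.6], [0, -0.001, 0.17], 0.3],
    [[0.3, 0, 1.0], [0, -0.002, 0.17], 0.3],
    [[0.3, 0, 1.5], [0, -0.002, 0.17], 0.3],
    [[0.3, 0, 2], [0, -0.002, 0.17], 0.3],
  ],
)

```text
time_s: 6.65
ee_pos: [572.9, -138.9, 356.7]
ee_rot: [-179.8, 0.1, 78.7]
force: [-1.5, -0.9, -3.1]
gripper_width: 55.2
```

```bash
python3 fix.py
```

```text
yaw 78.66197581236375 rotvec [ 0.0007 -0.0029  0.    ] grasp [ 572.41 -138.99  184.73] tcp [ 572.91 -138.86  356.73] F [-1.51 -0.94 -3.1 ] M [-0.038  0.034  0.04 ] w 55.17 q6 -93.3 t 6.65
```

>>> jog_arm(
  series=[
    [[0, 0, 0.5], [0, 0, 0], 0.3],
    [[0, 0, 1], [0, 0, 0], 0.3],
    [[0, 0, 1.5], [0, 0, 0], 0.3],
    [[0, 0, 2], [0, 0, 0], 0.3],
    [[0, 0, 2], [0, 0, 0], 0.3],
  ],
)

```text
time_s: 7.07
ee_pos: [572.9, -138.8, 358.7]
ee_rot: [-179.8, 0.1, 78.7]
force: [-1.2, 0.4, -2.0]
gripper_width: 55.5
```

```bash
python3 fix.py
```

```text
yaw 78.65129040213832 rotvec [ 0.0006 -0.0032  0.    ] grasp [ 572.35 -138.94  186.7 ] tcp [ 572.9  -138.83  358.7 ] F [-1.23  0.43 -2.05] M [ 0.065 -0.025 -0.062] w 55.51 q6 -93.3 t 7.0667
```

The wrist feels only the cap's weight, so it's free. I'll lift it straight up.

>>> jog_arm(
  series=[
    [[0, 0, 3], [0, 0, 0], 0.3],
    [[0, 0, 8], [0, 0, 0], 0.3],
    [[0, 0, 14], [0, 0, 0], 0.3],
    [[0, 0, 22], [0, 0, 0], 0.3],
    [[0, 0, 30], [0, 0, 0], 0.3],
  ],
  squeeze=30,
)

```text
time_s: 7.48
ee_pos: [573.0, -138.8, 389.9]
ee_rot: [-179.9, 0.1, 78.7]
force: [0.4, 0.5, -2.5]
gripper_width: 55.4
```

```bash
python3 fix.py; python3 w.py w6
```

```text
yaw 78.65131459074854 rotvec [ 0.0008 -0.0023  0.    ] grasp [ 572.6  -138.95  217.86] tcp [ 572.99 -138.81  389.86] F [ 0.39  0.54 -2.49] M [ 0.017 -0.131  0.032] w 55.38 q6 -93.3 t 7.4833
{'time_s': 7.4833, 'qpos': array([-1.47166109e+01,  2.01907419e+01,  8.90200438e+01, -8.31810169e-02,
        7.09039319e+01, -9.33405594e+01]), 'qvel': array([ 3.98355494e-02, -3.93127634e+00, -8.93716541e+00,  6.34564443e-02,
        1.24339612e+01,  3.81467569e-03]), 'effort': array([ 3.51169438e-03, -4.37813151e+01, -2.34824324e+01, -4.40146518e-02,
       -7.83356046e-02,  7.38399613e-04]), 'ee_pos': array([ 572.98831783, -138.81364824,  389.86336446]), 'ee_rot': array([-1.79880882e+02,  7.17298007e-02,  7.86513146e+01]), 'force': array([ 0.38889662,  0.53688198, -2.48530438]), 'torque': array([ 0.01735201, -0.13083821,  0.03210016]), 'gripper_width': 55.382212169740384}
```

View pics/w6.png

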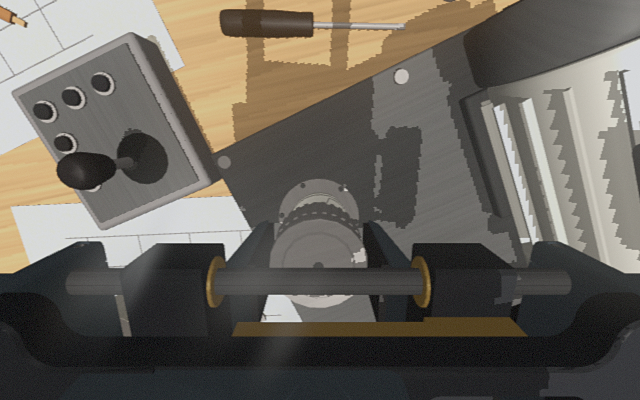

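>>> jog_arm(
  series=[
    [[0, 0, 20], [0, 0, 0], 0.3],
    [[0, 0, 50], [0, 0, 0], 0.3],
    [[0, 0, 80], [0, 0, 0], 0.3],
    [[0, 0, 110], [0, 0, 0], 0.3],
    [[0, 0, 132], [0, 0, 0], 0.3],
  ],
)

```text
time_s: 7.95
ee_pos: [573.0, -138.8, 527.4]
ee_rot: [179.7, 0.1, 78.6]
force: [0.8, 0.0, -3.1]
gripper_width: 55.4
```

>>> jog_arm(
  series=[
    [[-4, 20, 0], [0, 0, 0], 0.3],
    [[-10, 50, 0], [0, 0, 0], 0.3],
    [[-18, 82, 0], [0, 0, 0], 0.3],
    [[-27, 114, 0], [0, 0, 0], 0.3],
    [[-36, 146, 0], [0, 0, 0], 0.3],
  ],
)

```text
time_s: 8.37
ee_pos: [536.2, 8.3, 527.9]
ee_rot: [179.6, 0.1, 78.6]
force: [0.6, -0.1, -2.5]
gripper_width: 55.3
```

```bash
python3 fix.py
```

```text
yaw 78.60670165438475 rotvec [ 0.0027  0.0064 -0.    ] grasp [537.33   7.88 355.95] tcp [536.24   8.34 527.95] F [ 0.59 -0.06 -2.54] M [ 0.085 -0.219 -0.017] w 55.3 q6 -78.9 t 8.3667
```

Remaining to the spot above the tray: about (-105, +341).

>>> jog_arm(
  series=[
    [[-9, 30, 0], [0, 0, 0], 0.3],
    [[-19, 62, 0], [0, 0, 0], 0.3],
    [[-29, 95, 0], [0, 0, 0], 0.3],
    [[-39, 128, 0], [0, 0, 0], 0.3],
    [[-50, 160, 0], [0, 0, 0], 0.3],
  ],
)

```text
time_s: 8.78
ee_pos: [485.3, 169.8, 528.6]
ee_rot: [179.5, 0.0, 78.6]
force: [1.0, 0.3, -2.1]
gripper_width: 55.2
```

>>> jog_arm(
  series=[
    [[-10, 32, 0], [0, 0, 0], 0.3],
    [[-21, 68, 0], [0, 0, 0], 0.3],
    [[-32, 104, 0], [0, 0, 0], 0.3],
    [[-43, 138, 0], [0, 0, 0], 0.3],
    [[-52, 168, 0], [0, 0, 0], 0.3],
  ],
)

```text
time_s: 9.2
ee_pos: [432.0, 339.7, 529.3]
ee_rot: [179.5, -0.0, 78.7]
force: [0.7, 0.7, -3.0]
gripper_width: 55.3
```

>>> jog_arm(
  series=[
    [[0, 5, -10], [0, 0, 0], 0.3],
    [[0, 8, -40], [0, 0, 0], 0.3],
    [[0, 10, -75], [0, 0, 0], 0.3],
    [[0, 11, -110], [0, 0, 0], 0.3],
    [[0, 11, -145], [0, 0, 0], 0.3],
  ],
)

```text
time_s: 9.62
ee_pos: [431.8, 350.5, 383.4]
ee_rot: [179.5, -0.1, 78.7]
force: [0.6, -0.2, -3.6]
gripper_width: 55.4
```

```bash
python3 fix.py; python3 w.py w7 >/dev/null
python3 - <<'E'
from workcell import imaging
import cv2
a=imaging.grab_frame("top")["pixels"][:,:,::-1]
cv2.imwrite("pics/top1.png",cv2.resize(a[150:330,120:330],None,fx=3,fy=3))
E
```

```text
yaw 78.6828813245564 rotvec [0.0002 0.0097 0.    ] grasp [433.42 350.5  211.38] tcp [431.75 350.53 383.37] F [ 0.65 -0.18 -3.64] M [ 0.044 -0.131  0.022] w 55.36 q6 -40.6 t 9.6167
```

View pics/w7.png

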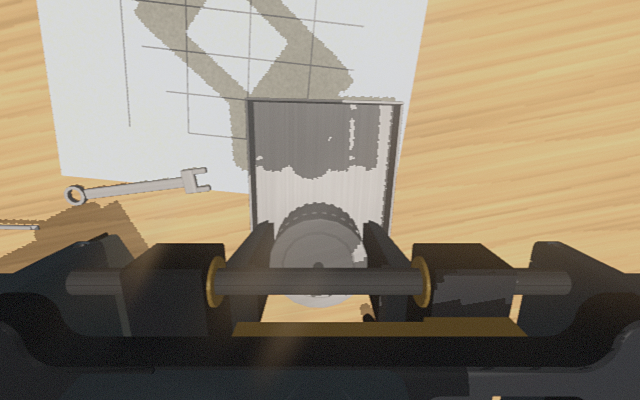

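View pics/top1.png

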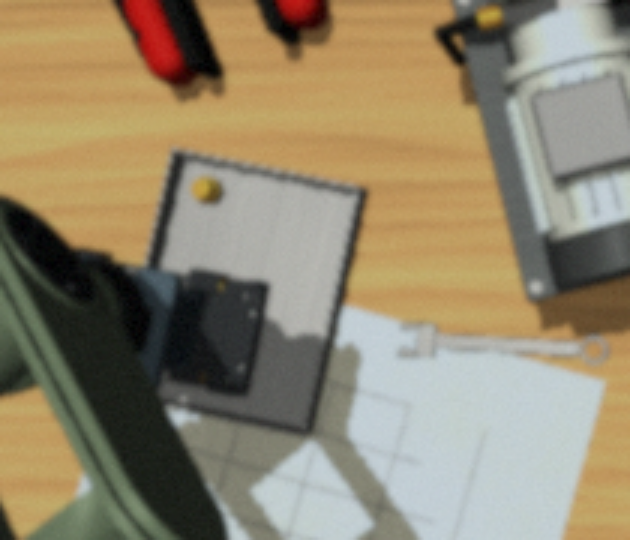

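>>> jog_arm(
  series=[
    [[0, -1, -25], [0, 0.003, 0], 0.3],
    [[0, -1, -55], [0, 0.006, 0], 0.3],
    [[0, -1, -85], [0, 0.01, 0], 0.3],
    [[0, -1, -115], [0, 0.01, 0], 0.3],
    [[0, -1, -135], [0, 0.01, 0], 0.3],
  ],
)

```text
time_s: 10.13
ee_pos: [431.4, 348.4, 243.9]
ee_rot: [-179.5, 0.6, 78.6]
force: [0.4, -1.4, -2.7]
gripper_width: 54.8
```

>>> jog_arm(
  series=[
    [[0, 0, -8], [0, 0, 0], 0.3],
    [[0, 0, -14], [0, 0, 0], 0.3],
    [[0, 0, -20], [0, 0, 0], 0.3],
    [[0, 0, -26], [0, 0, 0], 0.3],
    [[0, 0, -29], [0, 0, 0], 0.3],
  ],
)

```text
time_s: 10.55
ee_pos: [431.8, 348.6, 215.6]
ee_rot: [-179.6, 0.5, 78.6]
force: [-0.2, 0.2, -2.7]
gripper_width: 55.4
```

```bash
python3 fix.py; python3 w.py w8 >/dev/null
```

```text
yaw 78.63684160079455 rotvec [ 0.0075 -0.0095  0.    ] grasp [430.19 347.35  43.57] tcp [431.82 348.64 215.56] F [-0.24  0.23 -2.72] M [ 0.116 -0.128 -0.041] w 55.42 q6 -40.9 t 10.55
```

View pics/w8.png

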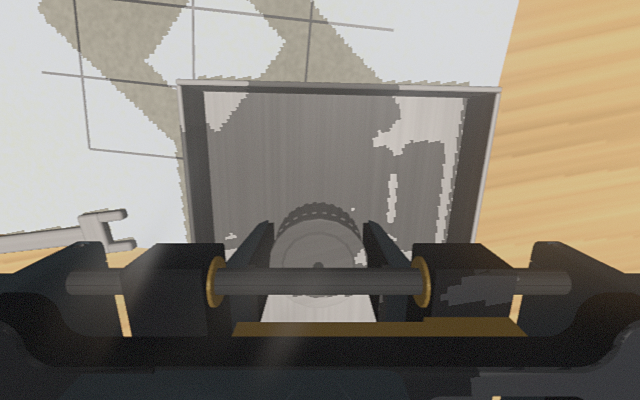

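>>> jog_arm(
  series=[
    [[-1, -0.5, -2], [0.003, -0.004, 0], 0.3],
    [[-1, -1, -4], [0.006, -0.008, 0], 0.3],
    [[-1, -1, -6], [0.0075, -0.0095, 0], 0.3],
    [[-1, -1, -7.5], [0.0075, -0.0095, 0], 0.3],
    [[-1, -1, -8], [0.0075, -0.0095, 0], 0.3],
  ],
)

```text
time_s: 11.02
ee_pos: [430.5, 347.4, 206.8]
ee_rot: [-179.9, 0.1, 78.6]
force: [0.1, -0.8, -2.5]
gripper_width: 55.1
```

```bash
python3 fix.py
```

```text
yaw 78.63689784320546 rotvec [ 0.001  -0.0012  0.    ] grasp [430.25 347.25  34.85] tcp [430.47 347.42 206.85] F [ 0.12 -0.8  -2.52] M [ 0.008 -0.143 -0.035] w 55.06 q6 -40.9 t 11.0167
```

Still carrying the weight, so there's no contact yet. I'll creep down.

>>> jog_arm(
  series=[
    [[0, 0, -0.5], [0, 0, 0], 0.3],
    [[0, 0, -1], [0, 0, 0], 0.3],
    [[0, 0, -1.5], [0, 0, 0], 0.3],
    [[0, 0, -1.7], [0, 0, 0], 0.3],
    [[0, 0, -1.7], [0, 0, 0], 0.3],
  ],
  squeeze=15,
)

```text
time_s: 11.43
ee_pos: [430.5, 347.4, 205.5]
ee_rot: [-180.0, 0.1, 78.6]
force: [-0.6, -0.9, 1.4]
gripper_width: 55.4
```

```bash
python3 fix.py
```

```text
yaw 78.64021046371822 rotvec [ 0.0009 -0.001   0.    ] grasp [430.3  347.29  33.51] tcp [430.48 347.44 205.51] F [-0.63 -0.9   1.39] M [ 0.002 -0.011 -0.027] w 55.4 q6 -40.9 t 11.4333
```

The floor has taken the load: Fz went from -2.5 to +1.4 N. One more small step down, then I'll let go.

>>> jog_arm(
  series=[
    [[0, 0, -0.3], [0, 0, 0], 0.3],
    [[0, 0, -0.4], [0, 0, 0], 0.3],
    [[0, 0, -0.4], [0, 0, 0], 0.62],
    [[0, 0, -0.2], [0, 0, 0], 0.7],
    [[0, 0, 0], [0, 0, 0], 0.78],
  ],
  squeeze=5,
)

```text
time_s: 11.85
ee_pos: [430.7, 347.6, 205.6]
ee_rot: [-180.0, 0.0, 78.6]
force: [0.3, -0.2, -0.3]
gripper_width: 67.3
```

>>> jog_arm(
  series=[
    [[0, 0, 0], [0, 0, 0], 0.8],
    [[0, 0, 0], [0, 0, 0], 0.82],
    [[0, 0, 0], [0, 0, 0], 0.84],
    [[0, 0, 0], [0, 0, 0], 0.86],
    [[0, 0, 0], [0, 0, 0], 0.86],
  ],
)

```text
time_s: 12.27
ee_pos: [430.7, 347.6, 205.5]
ee_rot: [-180.0, 0.0, 78.6]
force: [0.4, 0.2, -0.8]
gripper_width: 78.2
```

```bash
python3 fix.py; python3 w.py w9 >/dev/null
```

```text
yaw 78.63940625185984 rotvec [ 0.0003 -0.0004  0.    ] grasp [430.6  347.56  33.55] tcp [430.67 347.61 205.55] F [ 0.38  0.21 -0.81] M [ 0.089 -0.124 -0.   ] w 78.2 q6 -40.9 t 12.2667
```

View pics/w9.png

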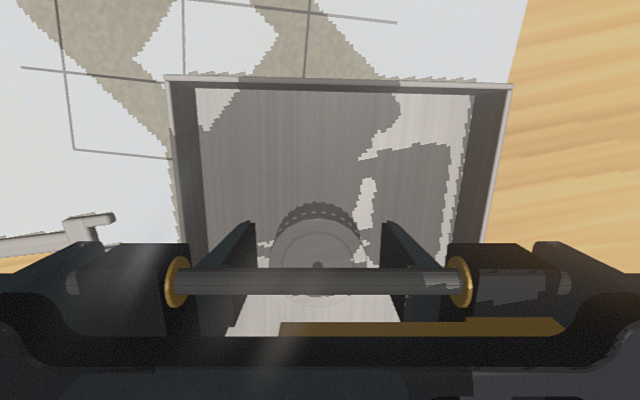

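The cap stands free between the open jaws. I'll withdraw straight up and check.

>>> jog_arm(
  series=[
    [[0, 0, 10], [0, 0, 0], 0.86],
    [[0, 0, 30], [0, 0, 0], 0.86],
    [[0, 0, 60], [0, 0, 0], 0.86],
    [[0, 0, 90], [0, 0, 0], 0.86],
    [[0, 0, 120], [0, 0, 0], 0.86],
  ],
)

```text
time_s: 12.73
ee_pos: [430.5, 347.4, 327.5]
ee_rot: [-180.0, 0.0, 78.6]
force: [0.6, 0.2, 0.3]
gripper_width: 78.3
```

>>> jog_arm(
  series=[
    [[0, 0, 30], [0, 0, 0], 0.86],
    [[0, 0, 60], [0, 0, 0], 0.86],
    [[0, 0, 80], [0, 0, 0], 0.86],
    [[0, 0, 80], [0, 0, 0], 0.86],
    [[0, 0, 80], [0, 0, 0], 0.86],
  ],
)

```text
time_s: 13.15
ee_pos: [430.3, 347.3, 409.2]
ee_rot: [179.9, -0.1, 78.6]
force: [0.6, -0.0, -1.0]
gripper_width: 78.4
```

```bash
python3 fix.py; python3 w.py w10 >/dev/null
python3 - <<'E'
from workcell import imaging
import cv2
a=imaging.grab_frame("scene")["pixels"][:,:,::-1]
cv2.imwrite("pics/sc2.png",cv2.resize(a[100:300,140:500],None,fx=2.2,fy=2.2))
E
```

```text
yaw 78.63868413296319 rotvec [-0.0018  0.0023  0.    ] grasp [430.68 347.61 237.23] tcp [430.29 347.31 409.23] F [ 0.64 -0.04 -1.04] M [ 0.057 -0.154 -0.025] w 78.38 q6 -40.9 t 13.15
```

View pics/w10.png

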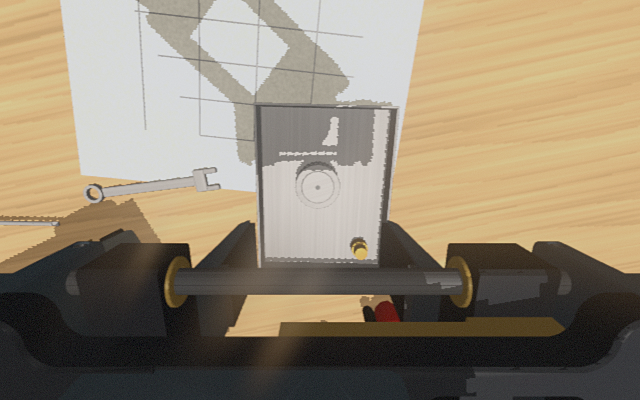

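View pics/sc2.png

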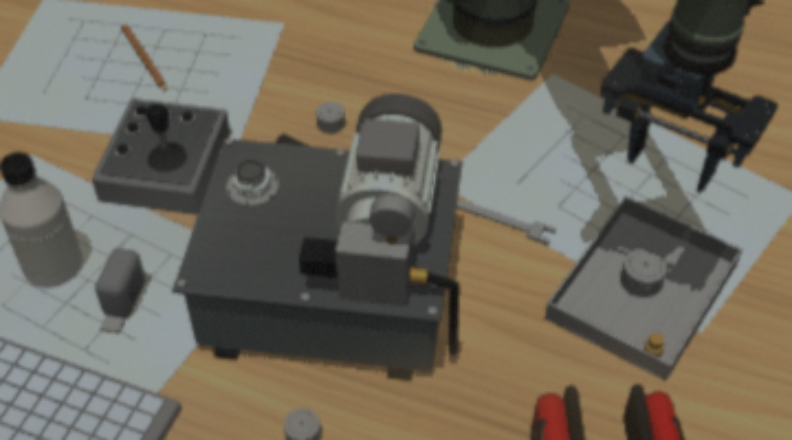

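The cap stands upright in the middle of the tray, at wrist pixel (318,187). The neck is bare and everything else is where it was.

```bash
python3 -c "
from h import *
f,s=pickle.load(open('w10.pkl','rb'));print(ray(f,318,187,38))
from workcell import env;print(env.job_done())"
```

```text
[433.66900371 347.57077323  38.        ]
the job is handed in; nothing more can be done
None
```

I unscrewed the filler cap, set it down upright in the parts tray and handed the job in at about 13 s of the 72 s allowed; no verdict was reported.

- **Breaking loose:** I gripped the cap at 55 N and twisted it anticlockwise. The torque peaked at about 0.9 N m and fell to about 0.07 N m by 52° of turn.
- **Spinning off:** I eased the grip to 20 N and turned the cap about 172° in all, raising the arm as it climbed. The readings, taken at the end of each move, never showed more than about 4 N at the wrist. A gentle pull then showed only the cap's weight, so I lifted it straight off.
- **Setting down:** I carried it over the motor and lowered it until the tray floor took the weight. Then I opened the jaws and backed straight up.

**Last checks:** the pictures show the cap upright at about (434, 348) mm, roughly 12 mm from the tray's centre and well clear of the coupling. The neck is bare, and the tools and other loose things in view look unmoved. The gripper is open about 180 mm above the cap, touching nothing. No check failed. I could not see directly whether the cap slipped in the jaws during the first twist. The torque drop, the steady climb and its coming free argue against it.

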